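Press a pen tray's dowelled front home in a ratchet clamp

TASK

The front board of the small wooden pen tray is only part way onto its dowels. Set the tray flat on the board of the bench clamp, lengthwise between the rubber jaw and the fixed stop, and pump the clamp's trigger until the front is pressed fully home with no gap, stopping as soon as the trigger goes stiff so that the tray is not crushed. Then press the release button on top of the grip so that the jaw springs right back, and leave the tray standing in the clamp and the other things on the desk where they are.

Things in the scene. Friction and masses are not known exactly. Their poses are not given: they have to be found in the camera images.
- bench_clamp: one-hand ratchet clamp on a plywood board 96 x 275 x 12 mm fixed to the desk. Origin: centre of the board's underside, on the desk top. y runs along the board from the pistol grip (-y) to the fixed stop (+y), x across, z up. All y and z given below for clamp parts are mm in this frame, x = 0. Jaw withdrawn, 131 mm are free between jaw and stop
- clamp_bed (a point): point on the bed (top of the board, z 12) at y 54. With the front facing the jaw, the tray's origin may stand anywhere from y = 34 + gap of the front, up to y = 64.6
- stop_face (a point): middle of the fixed stop's face, y 114.6, z 35: steel plate 78 wide, top at z 62, with a plywood face from z 13 to 57
- jaw_face (a point): middle of the rubber jaw pad's pressing face, z 40; withdrawn it stands at y -16. Pad 44 wide, 36 high. Behind it the housing: two steel cheeks, y -120 to -34, 28 wide, 76 high; the rod passes through at z 40 and its tail ends at y -150
- clamp_pad: the rubber jaw pad; origin at jaw_face. It is hard and yields only 1 mm for 50 N. More than 36 N between pad and tray crushes the tray
- clamp_rod (a joint): advance of the jaw, m; 0 withdrawn. Each full pull carries it 7 mm; the ratchet holds it in notches at 6.8, 13.8, 20.8, 27.8 mm; a pull short of the next notch is lost when the trigger is let go. A spring (about 3 N) draws it back when released. With the tray against the stop and its front home the jaw stands at 30.6 mm, between notches, so the fifth, last pull only presses
- trigger_tip (a point): front face of the trigger near its top, at rest y -46, z 138.5. The trigger is an upright lever 18 wide, 11 thick, from its pivot (y -70, z 68) up to z 148, in front of the upright black grip (y -117 to -95, 26 wide, top z 165). Pull it back toward the grip (-y), with shut fingers from in front or by squeezing; the room in front, over jaw and tray, is free above z 76
- clamp_trigger (a joint): trigger angle, rad: 0 at rest, leaning 0.2 to the jaw; hard stop 0.37 (27 mm at the top). The pawl catches at about 0.03, then the jaw moves 26 mm per rad; 0.32 reaches the next notch. Springs forward by itself; let it come fully to 0 between pulls and before releasing
- trigger_pivot (a point): pivot of the trigger, y -70, z 68. Change of force on the tool, pulling at the trigger's top end: 4 to 5 N with the jaw free, up to 10 N (rubbing included) while the front slides onto its dowels; with the front home it goes stiff within 1 or 2 mm: 14 N means home. 36 N at the jaw comes at about 16 N of pull. At the hard stop the trigger is rigid too
- release_top (a point): top of the steel release button, 17 mm across, standing 10 mm out of the top of the grip (y -106, z 175.5)
- clamp_release (a joint): travel of the release button, m: 0 up, 0.0075 fully down; 3.5 N to start, 5 to 7 N fully down. From about 5 mm the ratchet is free and, with the trigger let go, the jaw springs back. It rises by itself
- pen_tray: loose pale wooden pen tray, 76 wide (x), 100 long (y) when closed, 40 high, about 0.4 kg; two compartments 26 wide, 72 long, floor 5 thick. Between them a rib along y, 10 thick, top 47 high, its middle 6 mm toward +y: pick the tray up by it. Origin: centre of the closed tray's underside; the front board is at the -y end, the back at +y
- tray_front (a joint): gap of the front board, m: the board (76 x 12 x 40 mm, at the tray's -y end) stands this far off the tray on two dowels; 0 = fully home. Starts at 8 to 12 mm; needs about 7 N to slide
- glue_stick: bystander: yellow glue stick standing upright, 28 mm thick, 86 mm high; origin at the centre of its underside
- tape_measure: bystander: steel tape measure, its case 62 x 75 x 38 mm; origin at the centre of its underside
- rubber_stamp_1: bystander: wooden hand stamp standing on its block, 24 x 60 x 65 mm; origin at the centre of its underside
- ink_bottle: bystander: dark ink bottle, 44 mm thick, 56 mm high; origin at the centre of its underside

How it is judged:
On the way, in this order (a step that is already met when the one before it is completed fails the run):
1. the tray stands flat in the clamp between jaw and stop, let go (x of pen_tray in the frame of bench_clamp between -0.02 and 0.02 m and y of pen_tray in the frame of bench_clamp between 0.028 and 0.07 m and z of pen_tray in the frame of bench_clamp between 0.009 and 0.016 m and angle between pen_tray's own z axis and vertical below 0.05 rad and angle between the y axis of pen_tray and the y axis of bench_clamp, either way round below 0.17 rad and contact force between the fingers and pen_tray below 0.5 N), for 0.2 s.
2. the jaw, pumped forward, has pressed the front home (value of joint tray_front below 0.0006 m and value of joint clamp_rod above 0.024 m and x of pen_tray in the frame of bench_clamp between -0.02 and 0.02 m and y of pen_tray in the frame of bench_clamp between 0.028 and 0.07 m and z of pen_tray in the frame of bench_clamp between 0.009 and 0.016 m and angle between pen_tray's own z axis and vertical below 0.05 rad and angle between the y axis of pen_tray and the y axis of bench_clamp, either way round below 0.17 rad), for 0.1 s.
At the end, for the whole second after the job is handed in: The front board is home (gap under 0.6 mm), the jaw is withdrawn (within 3 mm of its rest), and the tray stands at rest and flat on the clamp's bed between jaw and stop, lengthwise (within 10 degrees, either way round) and within 20 mm of the middle (value of joint tray_front below 0.0006 m and value of joint clamp_rod below 0.003 m and linear speed of pen_tray below 0.02 m/s and x of pen_tray in the frame of bench_clamp between -0.02 and 0.02 m and y of pen_tray in the frame of bench_clamp between 0.028 and 0.07 m and z of pen_tray in the frame of bench_clamp between 0.009 and 0.016 m and angle between pen_tray's own z axis and vertical below 0.05 rad and angle between the y axis of pen_tray and the y axis of bench_clamp, either way round below 0.17 rad); the robot touches nothing.
It fails at once if the tray is crushed: more than 36 N between jaw pad and tray (contact force between clamp_pad and pen_tray above 36 N).
It fails at once if a bystander is shifted by more than 30 mm (distance of any of glue_stick, tape_measure, rubber_stamp_1, ink_bottle from where it was at the start of the episode above 0.03 m).
It also fails if it takes over 48 s, if anything falls off the work surface, if the arm or the gripper's body presses on something with over 40 N, if the wrist force passes 120 N, or if a joint passes its speed limit or range.

ROBOT

A 7-joint arm with a two-finger parallel gripper is mounted at the origin on the work surface; the furniture and walls round the work are solid. World frame = base frame: x ahead of the robot, y to its left, z up, the work surface at z = 0. Lengths are in m, angles in rad, forces in N, time in s.
With the tool pointing down it reaches from about 0.35 to 0.9 m from the base axis. Payload 8.1 kg.
Tool frame: the origin (TCP) lies midway between the tips of the shut fingers; the grasp point (between the pads) lies 19 mm behind it; z points along the fingers, y is the line along which they close (so a half turn about z gives the same grasp; the last joint's range is limited). The gripper opens to 92 mm and grips with 3 to 60 N. Pads are 19 mm wide; open, the fingers measure 130 mm over their backs; the gripper's body (75 mm by 190 mm) begins 47 mm behind the grasp point.
Start: joints at [1.027, 0.434, 0.025, 1.573, -0.012, 1.134, -0.075], TCP at [0.267, -0.565, 0.227] pointing down, gripper open.
Joint ranges: [-2.62, 2.62], [-0.44, 2.09], [-1.27, 1.32], [0.08, 2.57], [-1.32, 4.46], [0.12, 2], [-2.74, 2.74]. Speed limits (rad/s): [2.22, 2.22, 3.01, 3.01, 3.14, 3.14, 3.14].

INTERFACE

Orientations are given as a rotation vector (axis times angle).
In Python, from cell import arm gives the robot as it stands.
- The arm moves only by the tool carry_out, never from a script. Its arguments are lists of equal length, an entry for each row: "claw": the finger opening in cm, from 0 to 9.18; "delta_pos": the shift along the tool's x, y, z in cm, a list of three; "angular": the turn, a rotation vector about the tool's x, y, z in rad, a list of three. In form: {"claw": [claw, ...], "delta_pos": [[dx, dy, dz], ...], "angular": [[ax, ay, az], ...]}. A call has 1 to 20 rows; each row shifts and turns the commanded pose from where the row before left it, along the tool's axes as they then stand; what a row does not reach is not made up. A row lasts 1/10 s, in which the tool goes at most 50 mm and 8.59 degrees, less where a joint would pass 70% of its speed; a pose out of reach is approached as far as the arm can. A call with a gripper value outside its range is refused whole. The fingers move at their own pace and stop on an object; "force" is the grip in N (left out, the last holds). Time passes only in rows, so rows that do not move let the fingers close. It gives the time, the measured TCP pose, the force, the opening and the grip force at its end, in the units of the state.
- arm.observe(): the state, without advancing time (a new reading comes with each control period).
- arm.get_image(name): name is "scene" or "top" or "wrist"; returns a dict with "frame" (384x512x3 uint8, red, green, blue), "mtx" (3x3 intrinsics, pixels), "T" (4x4, takes a point from camera to world coordinates). Camera axes: x right, y down, z forward; pixel columns grow to the right and rows downward; lengths in m; the calibration is good to about 2 mm. A picture is of the moment at which its call begins. There is no depth.
- arm.sign_off(): hands the job in; it is judged then, once.
Trained networks look in a picture, given as the dict that the camera call returned (one of the last four; its "shot" number tells which), for a name from the list of things; names that differ only in an ending like _2 or _b are one class to them, and where a whole thing is asked for, a point or a joint stands for the part that bears it (a point fixed in the world has none). Each returns a list of dicts, best first, with "conf" (0 to 1); they miss things now and then, are a little off and sometimes report something else, mostly with a low value. They report only what shows in the picture. A call takes as long as a camera call.
- arm.look_for(label, picture): "centre" ([column, row] as shares, 0 to 1, of the picture: columns of its width, rows of its height, amid what is visible of it).
- arm.trace(label, picture): "region" (384x512 bool, what is visible of it) and "centre" ([column, row] as shares, 0 to 1, of the picture: columns of its width, rows of its height, amid what is visible of it).
- arm.place_of(label, picture): "centre" ([column, row] as shares, 0 to 1, of the picture: columns of its width, rows of its height: a listed point, or the origin of a listed thing).
The state is a dict: "clock": time; "joints": joint angles; "dq": joint speeds; "joint_efforts": joint torques, N m; "position": TCP position; "ee_rot": TCP orientation; "force": force on the tool from outside, world axes, zero at the start; "ft_torque": the same for the moment, N m; "width": opening from 0.0 (shut) to 1.0 (fully open); "gripper_force": force on a finger pad.
Only numpy, scipy, OpenCV 4.12 (cv2) and the standard library are available. Lean on these libraries where they do the work, as an engineer would, in place of code of your own. Each camera call takes 0.05 s, during which the arm holds its last target. There are 200 camera calls.

## Working session

There is one attempt and no reset: what is moved stays moved. The work goes in short steps, Python scripts to look and compute and a tool call to move; the robot and the scene stay as the last step left them, time stands still between calls to the robot, and variables do not carry over. Pictures are saved under pics/ and viewed, at most 10 in all, crops included, and the job is handed in when it is done.

Besides the shell and the picture viewer there is one more tool, called as name(argument=value, ...) on one line, values as JSON. carry_out: Moves the arm, as the interface text tells. Its arguments: {"type":"object","properties":{"claw":{"type":"array","items":{"type":"number"}},"delta_pos":{"type":"array","items":{"type":"array","items":{"type":"number"}}},"angular":{"type":"array","items":{"type":"array","items":{"type":"number"}}},"force":{"type":"number"}},"required":["claw","delta_pos","angular"]}

```bash
mkdir -p pics; cat > h.py <<'E'
from cell import arm
import numpy as np, cv2
from scipy.spatial.transform import Rotation as R
def px(c): return np.array([c[0]*512,c[1]*384])
def onz(im,p,z):
    K,T=np.array(im["mtx"]),np.array(im["T"])
    d=T[:3,:3]@np.linalg.solve(K,[p[0],p[1],1.]); o=T[:3,3]
    return o+d*(z-o[2])/d[2]
def tri(obs):
    A=np.zeros((3,3));b=np.zeros(3)
    for im,p in obs:
        K,T=np.array(im["mtx"]),np.array(im["T"])
        d=T[:3,:3]@np.linalg.solve(K,[p[0],p[1],1.]);d/=np.linalg.norm(d)
        P=np.eye(3)-np.outer(d,d);A+=P;b+=P@T[:3,3]
    return np.linalg.solve(A,b)
def proj(im,X):
    K,T=np.array(im["mtx"]),np.array(im["T"]); c=K@(T[:3,:3].T@(np.array(X)-T[:3,3])); return c[:2]/c[2]
def save(im,n): cv2.imwrite("pics/"+n,im["frame"][:,:,::-1])
E
python3 - <<'E'
from h import *
s=arm.observe(); print(s)
ims={n:arm.get_image(n) for n in("scene","top")}
for n,im in ims.items(): save(im,n+".png"); print(n,np.array(im["T"])[:3,3].round(3))
cv2.imwrite("pics/both.png",cv2.resize(np.vstack([ims["scene"]["frame"],ims["top"]["frame"]])[:,:,::-1],(400,600)))
zs=dict(bench_clamp=0,clamp_bed=.012,stop_face=.035,jaw_face=.04,trigger_tip=.1385,trigger_pivot=.068,release_top=.1755,pen_tray=0,glue_stick=0,tape_measure=0,rubber_stamp_1=0,ink_bottle=0)
for k,z in zs.items():
    ob=[]
    for n,im in ims.items():
        r=arm.place_of(k,im)
        if r:
            p=px(r[0]["centre"]); ob.append((im,p)); print(k,n,p.round(0),round(r[0]["conf"],2),onz(im,p,z).round(4))
    if len(ob)==2: print("   tri",tri(ob).round(4))
E
```

```text
{'clock': 0.0, 'joints': array([ 1.02736952,  0.43526157,  0.02498821,  1.5741024 , -0.01160166,
        1.13398131, -0.07510006]), 'dq': array([ 8.18209911e-04, -8.77674248e-05, -1.18836401e-03, -1.80014501e-03,
       -7.24487093e-04,  1.64437716e-03, -2.89844173e-04]), 'joint_efforts': array([-7.46483074e-04, -6.67850590e+01,  9.84435976e-01, -3.14455390e+01,
       -6.07662974e-02,  4.31818224e-02,  1.61018788e-04]), 'position': array([ 0.26640211, -0.56481552,  0.22591912]), 'ee_rot': array([-3.06412587e+00, -6.86392368e-01,  7.81280637e-04]), 'force': array([-0.29925734,  0.30372695,  0.82664276]), 'ft_torque': array([-0.03680993,  0.0137443 ,  0.00601627]), 'gripper_force': 0.0, 'width': 1.001571525971221}
scene [ 0.049 -0.909  0.613]
top [ 0.262 -0.268  0.973]
bench_clamp scene [234. 202.] 0.95 [ 0.4235 -0.1661  0.    ]
bench_clamp top [227. 197.] 0.85 [ 0.431  -0.1643  0.    ]
   tri [ 0.4287 -0.1628 -0.0033]
clamp_bed top [353. 221.] 0.66 [ 0.3567 -0.4982  0.012 ]
stop_face scene [201. 180.] 0.68 [ 0.3716 -0.0624  0.035 ]
stop_face top [185. 222.] 0.82 [ 0.3628 -0.0575  0.0
[... 524 characters left out ...]
tray top [328. 183.] 0.76 [ 0.4636 -0.4394  0.    ]
   tri [ 0.4643 -0.4402 -0.006 ]
glue_stick scene [228. 245.] 0.68 [ 0.3255 -0.3114  0.    ]
glue_stick top [278. 237.] 0.57 [ 0.3213 -0.2999  0.    ]
   tri [ 0.3256 -0.3016 -0.0088]
tape_measure scene [263. 257.] 0.96 [ 0.3736 -0.3937  0.    ]
tape_measure top [313. 212.] 0.84 [ 0.3844 -0.3965  0.    ]
   tri [ 0.3794 -0.3944 -0.0007]
rubber_stamp_1 scene [212. 224.] 0.76 [ 0.3256 -0.219   0.    ]
rubber_stamp_1 top [245. 239.] 0.52 [ 0.3173 -0.2126  0.    ]
   tri [ 0.3222 -0.2141 -0.003 ]
ink_bottle scene [281. 293.] 0.76 [ 0.3473 -0.5019  0.    ]
ink_bottle top [353. 221.] 0.48 [ 0.3595 -0.5009  0.    ]
   tri [ 0.3551 -0.4998 -0.0052]
```

View pics/scene.png

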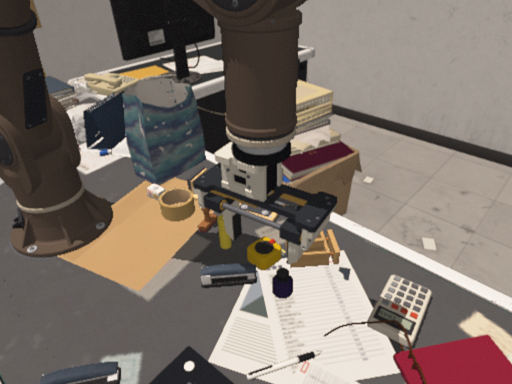

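View pics/top.png

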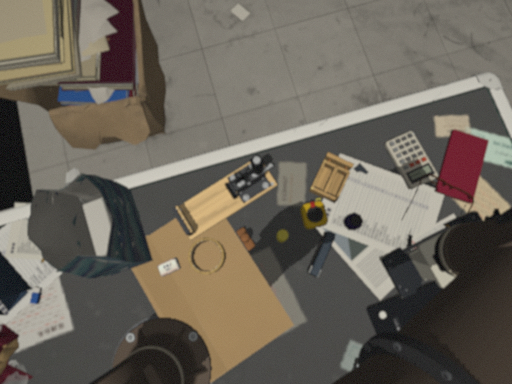

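The scene view shows the arm hiding the clamp, with the tray at about (315,245). The top view is clear: the clamp's stop is at (187,217), its grip at (262,165), and the tray is around (331,176). I'll draw the model over an enlarged crop.

```bash
cat >> h.py <<'E'
def box(img,im,f,x0,x1,y0,y1,z,c,off,s):
    P=[proj(im,f(x,y,z)) for x,y in((x0,y0),(x1,y0),(x1,y1),(x0,y1))]
    cv2.polylines(img,[np.round((np.array(P)-off+.5)*s*16).astype(int)],True,c,1,cv2.LINE_AA,4)
def frame(o,yaw):
    return lambda x,y,z: np.array([o[0]+np.cos(yaw)*x-np.sin(yaw)*y,o[1]+np.sin(yaw)*x+np.cos(yaw)*y,z+(o[2] if len(o)>2 else 0)])
E
python3 - <<'E'
from h import *
from scipy.optimize import minimize
im=arm.get_image("top")
r=arm.trace("bench_clamp",im)[0]; m=r["region"]; print(r["conf"],m.sum())
t=arm.trace("pen_tray",im)[0]; mt=t["region"]; print(t["conf"],mt.sum())
c,_,_=cv2.findContours if 0 else (0,0,0)
cnt=max(cv2.findContours(mt.astype(np.uint8),0,2)[0],key=cv2.contourArea)
W=np.array([onz(im,p,.03)[:2] for p in cnt[:,0].astype(float)]).astype(np.float32)
print("tray rect",cv2.minAreaRect(W))
off=np.array([165,140]);s=4
I=cv2.resize(im["frame"][140:290-50,165:365,::-1],None,fx=s,fy=s,interpolation=cv2.INTER_CUBIC)
f=frame((.4305,-.157),np.radians(34))
box(I,im,f,-.048,.048,-.1375,.1375,.012,(0,0,255),off,s)
box(I,im,f,-.039,.039,.1146,.1206,.062,(0,255,0),off,s)
box(I,im,f,-.0085,.0085,-.1145,-.0975,.1755,(255,0,0),off,s)
box(I,im,f,-.014,.014,-.12,-.034,.076,(255,255,0),off,s)
R_=cv2.minAreaRect(W)
cv2.imwrite("pics/crop.png",I)
E
```

```text
0.97 3551Traceback (most recent call last):
  File "<stdin>", line 5, in <module>
IndexError: list index out of range
```

```bash
python3 - <<'E'
from h import *
im=arm.get_image("top")
off=np.array([165,140]);s=4
I=cv2.resize(im["frame"][140:240,165:365,::-1],None,fx=s,fy=s,interpolation=cv2.INTER_CUBIC)
f=frame((.4305,-.157),np.radians(34))
box(I,im,f,-.048,.048,-.1375,.1375,.012,(0,0,255),off,s)
box(I,im,f,-.039,.039,.1146,.1206,.062,(0,255,0),off,s)
box(I,im,f,-.0085,.0085,-.1145,-.0975,.1755,(255,0,0),off,s)
box(I,im,f,-.014,.014,-.12,-.034,.076,(255,255,0),off,s)
cv2.imwrite("pics/crop.png",I)
t=arm.trace("pen_tray",im)
if t:
    mt=t[0]["region"]; print(t[0]["conf"],mt.sum())
    cnt=max(cv2.findContours(mt.astype(np.uint8),0,2)[0],key=cv2.contourArea)
    W=np.array([onz(im,p,.04)[:2] for p in cnt[:,0].astype(float)]).astype(np.float32)
    print("tray rect",cv2.minAreaRect(W))
E
```

```text
0.61 1345
tray rect ((0.471498042345047, -0.4424281120300293), (0.07984888553619385, 0.12176908552646637), 62.711036682128906)
```

View pics/crop.png

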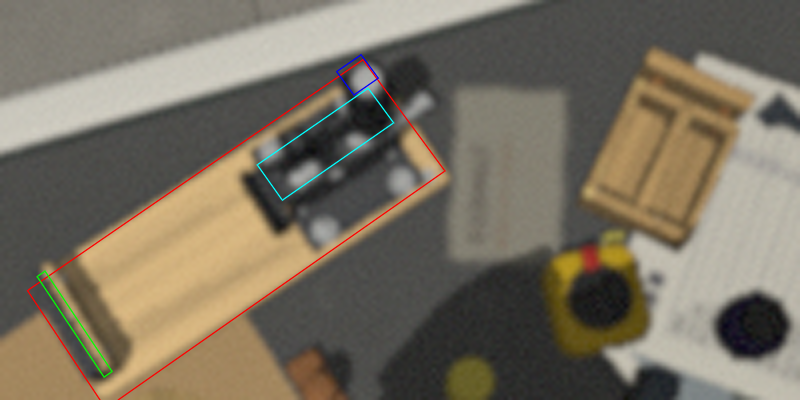

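Overlay: the clamp model lies within a few mm of the board (corners at (448,178) and (45,270) in the crop). The tray's front board, with a visible gap, is at its upper right end (about 700,85), so it will face the jaw after about a −29° turn. Next I move above the tray.

carry_out(claw=[9,9,9,9,9,9,9,9,9,9,9,9,9,9,9,9,9,9,9,9], delta_pos=[[2.9,-0.4,-0.3],[2.9,-0.4,-0.3],[2.9,-0.4,-0.3],[2.9,-0.4,-0.3],[2.9,-0.4,-0.3],[2.9,-0.4,-0.3],[2.9,-0.4,-0.3],[2.9,-0.4,-0.3],[0,0,0],[0,0,0],[0,0,0],[0,0,0],[0,0,0],[0,0,0],[0,0,0],[0,0,0],[0,0,0],[0,0,0],[0,0,0],[0,0,0]], angular=[[0,0,0],[0,0,0],[0,0,0],[0,0,0],[0,0,0],[0,0,0],[0,0,0],[0,0,0],[0,0,-0.14],[0,0,-0.14],[0,0,-0.14],[0,0,-0.14],[0,0,-0.14],[0,0,-0.14],[0,0,-0.14],[0,0,-0.14],[0,0,-0.14],[0,0,-0.14],[0,0,-0.14],[0,0,-0.14]])

```text
clock: 3.55
position: [0.4627, -0.4375, 0.2507]
ee_rot: [1.527, 2.745, -0.0]
force: [0.1, -0.6, 0.5]
width: 0.978
gripper_force: 0.0
```

carry_out(claw=[5,1.8,1.8,1.8,1.8,1.8], delta_pos=[[0,0,0],[0,0,0],[0,0,0],[0,0,0],[0,0,0],[0,0,0]], angular=[[0,0,-0.14],[0,0,-0.14],[0,0,-0.14],[0,0,-0.125],[0,0,0],[0,0,0]])

```text
clock: 4.15
position: [0.4627, -0.4375, 0.2507]
ee_rot: [-0.747, -3.052, -0.0]
force: [-0.7, 0.5, 0.4]
width: 0.505
gripper_force: 0.0
```

```bash
python3 - <<'E'
from h import *
s=arm.observe(); print(s["clock"],s["position"].round(4),s["width"],s["joints"].round(2))
Rm=R.from_rotvec(s["ee_rot"]).as_matrix(); print(Rm.round(3))
im=arm.get_image("wrist"); T=np.array(im["T"]); print("cam in tool",(Rm.T@(T[:3,3]-s["position"])).round(3)); print((Rm.T@T[:3,:3]).round(2))
off=np.array([0,0]);k=1.5
I=cv2.resize(im["frame"][:,:,::-1],None,fx=k,fy=k)
f=frame((.467,-.440),np.radians(62.7))
box(I,im,f,-.038,.038,-.038,.05,.04,(0,0,255),off,k)
box(I,im,f,-.005,.005,-.030,.042,.047,(0,255,0),off,k)
cv2.imwrite("pics/w1.png",I)
for k in("pen_tray","bench_clamp"):
    for r in arm.place_of(k,im)[:1]: print(k,r["conf"],onz(im,px(r["centre"]),0))
E
```

```text
4.15 [ 0.4627 -0.4375  0.2507] 0.5050495182941319 [ 1.01  0.49 -0.52  1.47  0.25  1.24  1.55]
[[-0.887  0.462  0.   ]
 [ 0.462  0.887  0.   ]
 [ 0.     0.    -1.   ]]
cam in tool [ 0.083  0.001 -0.157]
[[ 0.   -0.95 -0.3 ]
 [ 1.    0.   -0.  ]
 [ 0.   -0.3   0.95]]
bench_clamp 0.6 [ 0.42999455 -0.16489133  0.        ]
```

View pics/w1.png

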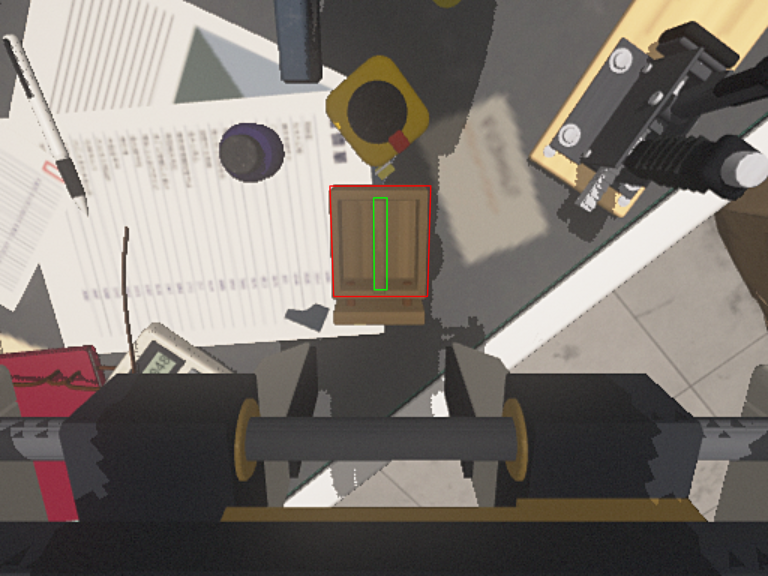

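Wrist view: the tray is at (380,245) with its front at (378,313), matching the model to a few mm. The grip with its button is at about (743,170). I'll zoom on both to check yaw.

```bash
python3 - <<'E'
from h import *
im=arm.get_image("wrist")
f=frame((.467,-.440),np.radians(62.7)); g=frame((.4305,-.157),np.radians(34))
def crop(x0,x1,y0,y1,k): return cv2.resize(im["frame"][y0:y1,x0:x1,::-1],None,fx=k,fy=k,interpolation=cv2.INTER_CUBIC)
A=crop(210,295,115,225,5.0); o=np.array([210,115])
box(A,im,f,-.038,.038,-.038,.05,.04,(0,0,255),o,5)
box(A,im,f,-.005,.005,-.030,.042,.047,(0,255,0),o,5)
B=crop(342,512,0,150,2.2); o=np.array([342,0]);k=2.2
box(B,im,g,-.048,.048,-.1375,.1375,.012,(0,0,255),o,k)
box(B,im,g,-.0085,.0085,-.1145,-.0975,.1755,(255,0,0),o,k)
box(B,im,g,-.014,.014,-.12,-.034,.076,(255,255,0),o,k)
box(B,im,g,-.013,.013,-.117,-.095,.165,(255,0,255),o,k)
C=np.zeros((550,800,3),np.uint8);C[:A.shape[0],:A.shape[1]]=A;C[:B.shape[0],425:425+B.shape[1]]=B[:,:375]
cv2.imwrite("pics/w2.png",C)
E
```

```text
(no output)
```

View pics/w2.png

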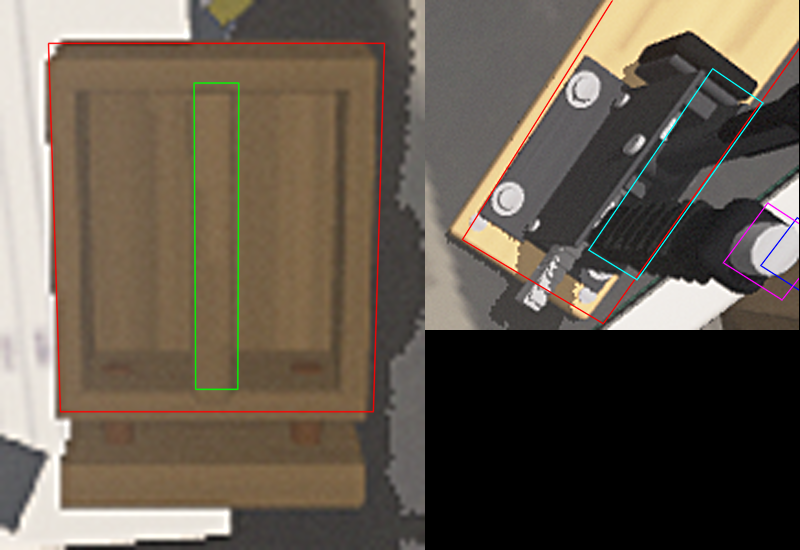

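The zoom shows the tray rim about 2.7 mm further toward the front than the model, with matching yaw. The clamp is shifted about 6 px left, so its origin is roughly (.427,-.162). Descending to grasp.

carry_out(claw=[1.8,1.8,1.8,1.8,1.8,1.8,1.8,1.8,1.8,1.8], delta_pos=[[-0.15,-0.1,2],[0,0,2],[0,0,2],[0,0,2],[0,0,2],[0,0,2],[0,0,2],[0,0,2],[0,0,1.5],[0,0,0]], angular=[[0,0,0],[0,0,0],[0,0,0],[0,0,0],[0,0,0],[0,0,0],[0,0,0],[0,0,0],[0,0,0],[0,0,0]])

```text
clock: 5.35
position: [0.4626, -0.4382, 0.0736]
ee_rot: [-0.74, -3.05, -0.002]
force: [-0.6, -0.1, 0.4]
width: 0.195
gripper_force: 0.0
```

```bash
python3 - <<'E'
from h import *
s=arm.observe(); print(s["clock"],s["position"].round(4),s["width"],s["force"].round(1))
im=arm.get_image("wrist"); I=im["frame"][:,:,::-1].copy()
f=frame((.469,-.442),np.radians(62.7)); o=np.array([0,0])
box(I,im,f,-.038,.038,-.038,.05,.04,(0,0,255),o,1)
box(I,im,f,-.005,.005,-.030,.042,.047,(0,255,0),o,1)
cv2.imwrite("pics/w3.png",cv2.resize(I[100:384,100:420],None,fx=2,fy=2))
E
```

```text
5.35 [ 0.4626 -0.4382  0.0736] 0.19499675377020226 [-0.6 -0.1  0.4]
```

View pics/w3.png

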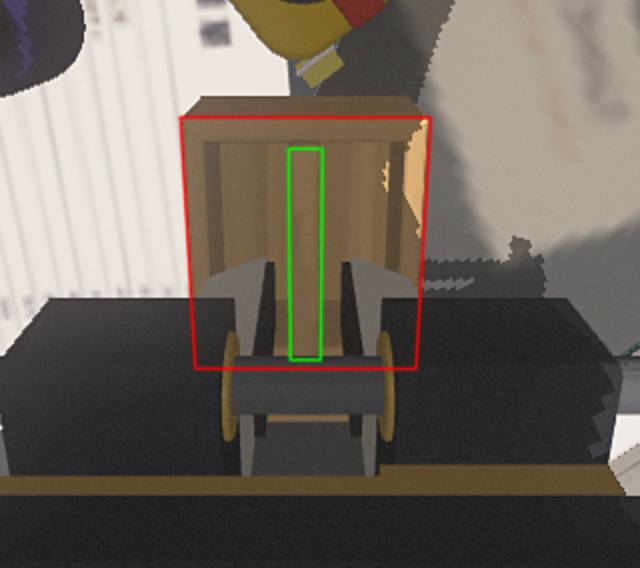

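The rib at x≈305 lies midway between the fingers (270 and 345). I descend slowly and grip.

carry_out(claw=[1.8,1.8,1.8,1.8,1.8,1.8], delta_pos=[[0,0,1],[0,0,1],[0,0,1],[0,0,1],[0,0,0.4],[0,0,0]], angular=[[0,0,0],[0,0,0],[0,0,0],[0,0,0],[0,0,0],[0,0,0]])

```text
clock: 6.0
position: [0.4633, -0.4386, 0.0308]
ee_rot: [-0.74, -3.052, -0.001]
force: [-0.0, -0.2, -0.2]
width: 0.194
gripper_force: 0.0
```

carry_out(claw=[1.8,1.8,1.8,0.5,0.5,0.5,0.5,0.5], delta_pos=[[0,0,1],[0,0,1],[0,0,0],[0,0,0],[0,0,0],[0,0,0],[0,0,0],[0,0,0]], angular=[[0,0,0],[0,0,0],[0,0,0],[0,0,0],[0,0,0],[0,0,0],[0,0,0],[0,0,0]], force=30)

```text
clock: 6.8
position: [0.4636, -0.4389, 0.0117]
ee_rot: [-0.74, -3.053, -0.0]
force: [0.1, 0.5, -2.8]
width: 0.105
gripper_force: 30.0
```

Gripped; now lift, turn and carry over the clamp.

carry_out(claw=[0.5,0.5,0.5,0.5,0.5,0.5,0.5,0.5,0.5,0.5,0.5,0.5,0.5,0.5,0.5], delta_pos=[[0,0,-1],[0,0,-2],[0,0,-2.5],[0,0,-2.5],[0,0,-2.5],[0,0,-2.5],[0,0,-2.5],[0,0,-2.5],[0,0,-2.5],[0,0,-2.5],[0,0,0],[0,0,0],[0,0,0],[0,0,0],[0,0,0]], angular=[[0,0,0],[0,0,0],[0,0,0],[0,0,0],[0,0,0],[0,0,0],[0,0,0],[0,0,0],[0,0,0],[0,0,0],[0,0,0.1],[0,0,0.1],[0,0,0.1],[0,0,0.1],[0,0,0.1]])

```text
clock: 8.3
position: [0.4636, -0.4384, 0.2424]
ee_rot: [1.478, 2.772, 0.0]
force: [-0.3, -0.2, -4.4]
width: 0.107
gripper_force: 30.0
```

carry_out(claw=[0.5,0.5,0.5,0.5,0.5,0.5,0.5,0.5,0.5,0.5,0.5,0.5,0.5,0.5,0.5,0.5,0.5], delta_pos=[[1.1,0.4,0],[2,0.8,0],[2,0.8,0],[2,0.8,0],[2,0.8,0],[2,0.8,0],[2,0.8,0],[2,0.8,0],[2,0.8,0],[2,0.8,0],[2,0.8,0],[2,0.8,0],[2,0.8,0],[2,0.8,0],[2,0.8,0],[2,0.8,0],[0,0,0]], angular=[[0,0,0],[0,0,0],[0,0,0],[0,0,0],[0,0,0],[0,0,0],[0,0,0],[0,0,0],[0,0,0],[0,0,0],[0,0,0],[0,0,0],[0,0,0],[0,0,0],[0,0,0],[0,0,0],[0,0,0]])

```text
clock: 10.0
position: [0.391, -0.1083, 0.242]
ee_rot: [-1.464, -2.78, 0.0]
force: [0.3, -0.2, -4.1]
width: 0.107
gripper_force: 30.0
```

```bash
python3 - <<'E'
from h import *
s=arm.observe(); print(s["clock"],s["position"].round(4),s["ee_rot"].round(3),s["width"],s["force"].round(1),s["joints"].round(2))
im=arm.get_image("wrist"); sc=arm.get_image("scene"); k=1.0
I=cv2.resize(im["frame"][:,:,::-1],None,fx=k,fy=k); S=sc["frame"][:,:,::-1].copy()
g=frame((.427,-.162),np.radians(34)); o=np.array([0,0])
for Im,m in((I,im),(S,sc)):
    box(Im,m,g,-.048,.048,-.1375,.1375,.012,(0,0,255),o,1)
    box(Im,m,g,-.039,.039,.1146,.1206,.062,(0,255,0),o,1)
    box(Im,m,g,-.0085,.0085,-.1145,-.0975,.1755,(255,0,0),o,1)
C=np.hstack([I[:,60:460],S[80:330,80:400].repeat(1,0) if 0 else cv2.resize(S[120:312,150:350],(400,384))])
cv2.imwrite("pics/w4.png",C)
for n,m in(("w",im),("s",sc)):
    for kk,z in(("stop_face",.035),("release_top",.1755),("bench_clamp",0),("trigger_tip",.1385),("jaw_face",.04)):
        for r in arm.place_of(kk,m)[:1]: print(n,kk,round(r["conf"],2),px(r["centre"]).round(0),onz(m,px(r["centre"]),z).round(4))
E
```

```text
10.0 [ 0.391  -0.1083  0.242 ] [-1.464 -2.78   0.   ] 0.10743388161436432 [ 0.3 -0.2 -4.1] [ 0.7   0.11 -0.6   2.    0.07  1.05  0.67]
w stop_face 0.65 [261. 122.] [ 0.3717 -0.0646  0.035 ]
s stop_face 0.74 [202. 180.] [ 0.374  -0.0632  0.035 ]
s release_top 0.58 [270. 152.] [ 0.4884 -0.2487  0.1755]
s bench_clamp 0.69 [235. 201.] [ 0.4273 -0.1636  0.    ]
s trigger_tip 0.73 [249. 163.] [ 0.451  -0.207   0.1385]
s jaw_face 0.63 [238. 190.] [ 0.4344 -0.1711  0.04  ]
```

View pics/w4.png

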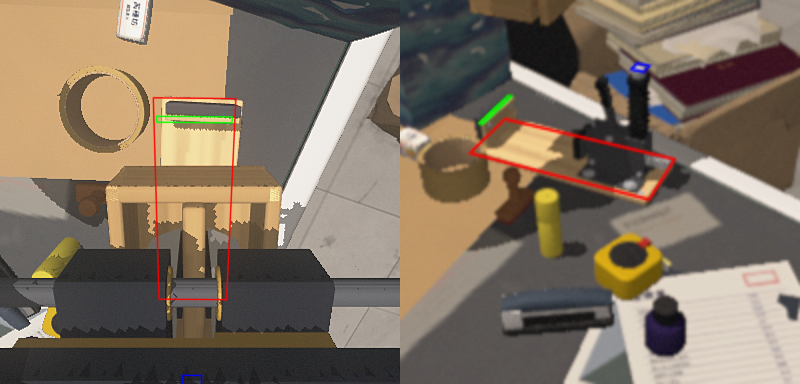

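Wrist view: the board's far end spans x 161–241 against the model's 154–239, so the clamp yaw is about 33° with origin near (.430,-.161). In the scene view the button and corner agree. I correct and lower part way.

carry_out(claw=[0.5,0.5,0.5,0.5,0.5,0.5,0.5,0.5,0.5,0.5], delta_pos=[[-0.45,0.4,1],[0,0,2],[0,0,2],[0,0,2],[0,0,2],[0,0,2],[0,0,2],[0,0,1.2],[0,0,0.8],[0,0,0]], angular=[[0,0,0.025],[0,0,0],[0,0,0],[0,0,0],[0,0,0],[0,0,0],[0,0,0],[0,0,0],[0,0,0],[0,0,0]])

```text
clock: 11.6
position: [0.3976, -0.1133, 0.091]
ee_rot: [-1.507, -2.755, 0.0]
force: [0.2, -0.2, -3.8]
width: 0.103
gripper_force: 30.0
```

```bash
python3 - <<'E'
from h import *
s=arm.observe(); print(s["clock"],s["position"].round(4),s["ee_rot"].round(3),s["force"].round(1))
im=arm.get_image("wrist"); k=2
I=cv2.resize(im["frame"][:300,110:400,::-1],None,fx=k,fy=k)
g=frame((.430,-.161),np.radians(33)); o=np.array([110,0])
box(I,im,g,-.048,.048,-.1375,.1375,.012,(0,0,255),o,k)
box(I,im,g,-.039,.039,.1146,.1206,.062,(0,255,0),o,k)
T=R.from_rotvec(s["ee_rot"]).as_matrix(); yaw=np.arctan2(T[1,0],T[0,0])-np.pi/2; print(np.degrees(yaw))
t=frame(frame(s["position"],yaw)(0,-.006,-.0117),yaw)
box(I,im,t,-.038,.038,-.038,.05,.04,(255,0,0),o,k)
cv2.imwrite("pics/w5.png",I)
for kk,z in(("stop_face",.035),("pen_tray",s["position"][2]-.0117)):
    for r in arm.place_of(kk,im)[:1]: print(kk,round(r["conf"],2),onz(im,px(r["centre"]),z).round(4))
E
```

```text
11.6 [ 0.3976 -0.1133  0.091 ] [-1.507 -2.755  0.   ] [ 0.2 -0.2 -3.8]
32.65959333698193
stop_face 0.7 [ 0.3714 -0.0638  0.035 ]
pen_tray 0.74 [ 0.4015 -0.1204  0.0793]
```

View pics/w5.png

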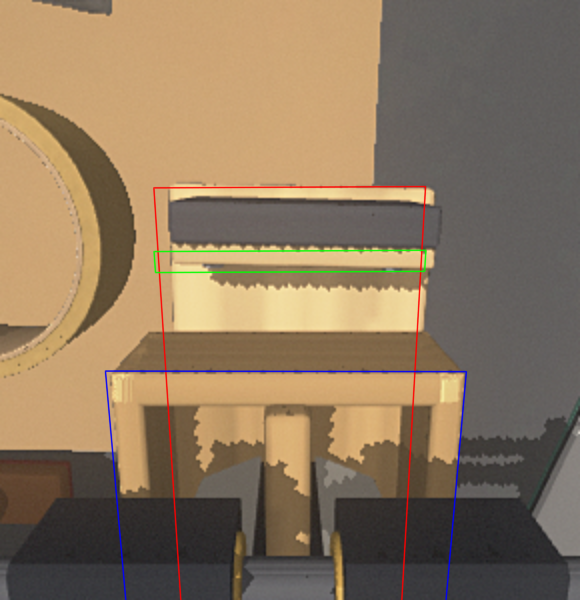

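The tray outline agrees with the view. The stop stands about 4 mm further to +x (169..440 against the model's 155..427), so the clamp yaw is ≈32.4° with origin (.4326,-.160). I correct and set the tray down.

carry_out(claw=[0.5,0.5,0.5,0.5,0.5,0.5,0.5,0.5,0.5,0.5], delta_pos=[[0.3,0.45,0],[0,0,1],[0,0,1],[0,0,1],[0,0,1],[0,0,1],[0,0,0.8],[0,0,0.5],[0,0,0],[0,0,0]], angular=[[0,0,0],[0,0,0],[0,0,0],[0,0,0],[0,0,0],[0,0,0],[0,0,0],[0,0,0],[0,0,0],[0,0,0]])

```text
clock: 12.75
position: [0.4002, -0.1084, 0.0288]
ee_rot: [1.507, 2.756, 0.0]
force: [-0.2, 0.2, -3.8]
width: 0.104
gripper_force: 30.0
```

carry_out(claw=[0.5,0.5,0.5,0.5], delta_pos=[[0,0,0.25],[0,0,0.2],[0,0,0],[0,0,0]], angular=[[0,0,0],[0,0,0],[0,0,0],[0,0,0]])

```text
clock: 13.15
position: [0.4001, -0.1085, 0.0243]
ee_rot: [1.507, 2.756, -0.0]
force: [-0.9, 0.4, -4.8]
width: 0.107
gripper_force: 30.0
```

carry_out(claw=[0.5,0.5,0.5,1.8,1.8,1.8], delta_pos=[[0,0,0.1],[0,0,0],[0,0,0],[0,0,0],[0,0,0],[0,0,0]], angular=[[0,0,0],[0,0,0],[0,0,0],[0,0,0],[0,0,0],[0,0,0]])

```text
clock: 13.75
position: [0.4003, -0.1084, 0.0233]
ee_rot: [1.507, 2.756, 0.0]
force: [0.3, -0.1, 0.2]
width: 0.195
gripper_force: 0.0
```

carry_out(claw=[1.8,1.8,1.8,1.8,1.8,0,0,0,0,0], delta_pos=[[0,0,-0.5],[0,0,-1.5],[0,0,-2],[0,0,-2.5],[0,0,-2.5],[0,0,-2.5],[0,0,-2.5],[0,0,-2.5],[0,0,-1.5],[0,0,0]], angular=[[0,0,0],[0,0,0],[0,0,0],[0,0,0],[0,0,0],[0,0,0],[0,0,0],[0,0,0],[0,0,0],[0,0,0]])

```text
clock: 14.75
position: [0.4013, -0.1085, 0.2053]
ee_rot: [1.506, 2.753, 0.001]
force: [-0.3, -0.3, -0.2]
width: 0.003
gripper_force: 0.0
```

```bash
python3 - <<'E'
from h import *
s=arm.observe(); print(s["clock"],s["position"].round(4),s["force"].round(1))
ims={n:arm.get_image(n) for n in("wrist","scene","top")}
o=np.array([.4326,-.1599]);a=np.radians(32.4);M=np.array([[np.cos(a),np.sin(a)],[-np.sin(a),np.cos(a)]])
Z=dict(pen_tray=.012,stop_face=.035,release_top=.1755,trigger_tip=.1385,jaw_face=.04,bench_clamp=0)
for k,z in Z.items():
    for n,im in ims.items():
        for r in arm.place_of(k,im)[:1]:
            X=onz(im,px(r["centre"]),z); print(k,n,round(r["conf"],2),X[:2].round(4),"clamp",(M@(X[:2]-o)).round(4))
g=frame(o,a)
out=[]
for n,(x0,x1,y0,y1) in (("wrist",(110,400,0,384)),("scene",(170,310,110,230))):
    im=ims[n];k=400/(x1-x0)
    I=cv2.resize(im["frame"][y0:y1,x0:x1,::-1],None,fx=k,fy=k,interpolation=cv2.INTER_CUBIC);q=np.array([x0,y0])
    box(I,im,g,-.048,.048,-.1375,.1375,.012,(0,0,255),q,k)
    box(I,im,g,-.039,.039,.1146,.1206,.062,(0,255,0),q,k)
    box(I,im,g,-.0085,.0085,-.1145,-.0975,.1755,(255,0,0),q,k)
    box(I,im,g,-.009,.009,-.055,-.044,.148,(255,255,0),q,k)
    box(I,im,g,-.038,.038,.017,.105,.052,(255,0,255),q,k)
    out.append(I)
h=max(i.shape[0] for i in out);C=np.zeros((h,800,3),np.uint8)
for j,i in enumerate(out): C[:i.shape[0],400*j:400*j+i.shape[1]]=i[:, :400]
cv2.imwrite("pics/w6.png",C)
E
```

```text
14.75 [ 0.4013 -0.1085  0.2053] [-0.3 -0.3 -0.2]
pen_tray wrist 0.88 [ 0.4034 -0.1162] clamp [-0.0012  0.0526]
pen_tray scene 0.6 [ 0.3945 -0.1035] clamp [-0.002  0.068]
pen_tray top 0.67 [ 0.4036 -0.1184] clamp [-0.0022  0.0506]
stop_face wrist 0.66 [ 0.3687 -0.0638] clamp [-0.0025  0.1154]
stop_face scene 0.68 [ 0.3669 -0.0712] clamp [-0.0079  0.1101]
stop_face top 0.72 [ 0.3692 -0.0676] clamp [-0.004   0.1119]
release_top scene 0.44 [ 0.4825 -0.252 ] clamp [-0.0072 -0.1045]
release_top top 0.43 [ 0.4906 -0.2486] clamp [ 0.0014 -0.106 ]
trigger_tip wrist 0.47 [ 0.4551 -0.201 ] clamp [-0.0031 -0.0468]
trigger_tip scene 0.52 [ 0.4538 -0.2127] clamp [-0.0104 -0.056 ]
trigger_tip top 0.4 [ 0.4593 -0.1997] clamp [ 0.0012 -0.0479]
jaw_face wrist 0.48 [ 0.3198 -0.1925] clamp [-0.1127  0.0329]
jaw_face scene 0.53 [ 0.429 -0.178] clamp [-0.0127 -0.0134]
jaw_face top 0.62 [ 0.4352 -0.1782] clamp [-0.0076 -0.0169]
bench_clamp scene 0.94 [ 0.432  -0.1626] clamp [-0.0019 -0.0019]
bench_clamp top 0.6 [ 0.4355 -0.1538] clamp [0.0057 0.0036]
```

View pics/w6.png

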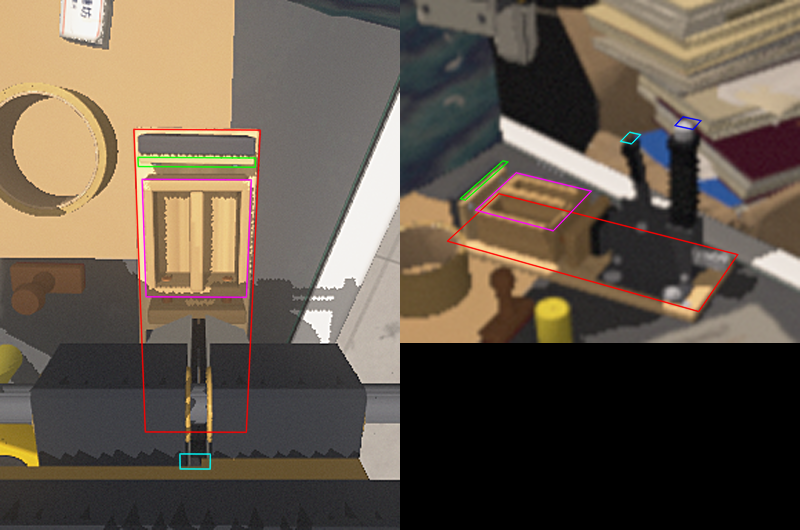

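The tray stands flat in the clamp, within the model outlines, front toward the jaw. The trigger is at y≈−47 mm as expected. I move to the front of the trigger.

carry_out(claw=[0,0,0,0,0,0,0,0,0,0], delta_pos=[[-2,-0.1,0],[-2,0,0],[-2,0,0],[-2,0,0],[0,0,1.5],[0,0,1.5],[0,0,1.5],[0,0,1.5],[0,0,0.4],[0,0,0]], angular=[[0,0,0],[0,0,0],[0,0,0],[0,0,0],[0,0,0],[0,0,0],[0,0,0],[0,0,0],[0,0,0],[0,0,0]])

```text
clock: 16.8
position: [0.4423, -0.1767, 0.1388]
ee_rot: [-1.507, -2.755, 0.0]
force: [-0.9, 0.6, 0.6]
width: 0.0
gripper_force: 0.0
```

```bash
cat > st.py <<'E'
from h import *
o=np.array([.4326,-.1599]);a=np.radians(32.4);M=np.array([[np.cos(a),np.sin(a)],[-np.sin(a),np.cos(a)]])
s=arm.observe(); print(s["clock"],s["width"],"clamp xy",(M@(s["position"][:2]-o)).round(4),s["position"][2].round(4),"F clamp",(M@s["force"][:2]).round(1),s["force"][2].round(1))
E
python3 st.py
```

```text
16.8 0.0002798196400258519 clamp xy [-0.0008 -0.0194] 0.1388 F clamp [-0.5  1. ] 0.6
```

carry_out(claw=[0,0,0,0], delta_pos=[[-0.5,0,0],[-0.5,0,0],[-0.5,0,0],[-0.5,0,0]], angular=[[0,0,0],[0,0,0],[0,0,0],[0,0,0]])

```text
clock: 17.2
position: [0.4534, -0.1932, 0.1396]
ee_rot: [-1.507, -2.756, -0.0]
force: [-1.9, 4.2, 3.9]
width: 0.002
gripper_force: 2.4
```

```bash
python3 st.py
```

```text
17.2 0.001984453392123444 clamp xy [-0.0003 -0.0393] 0.1396 F clamp [0.6 4.5] 3.9
```

carry_out(claw=[0,0,0,0], delta_pos=[[-0.5,0,0],[-0.5,0,0],[-0.5,0,0],[-0.3,0,0]], angular=[[0,0,0],[0,0,0],[0,0,0],[0,0,0]])

```text
clock: 17.6
position: [0.4632, -0.2088, 0.1392]
ee_rot: [1.508, 2.756, -0.0]
force: [-2.3, 2.0, 2.6]
width: 0.004
gripper_force: 1.9
```

```bash
python3 st.py
```

```text
17.6 0.004295997023552305 clamp xy [-0.0004 -0.0577] 0.1392 F clamp [-0.8  2.9] 2.6
```

carry_out(claw=[0,0,0], delta_pos=[[-0.2,0,0],[-0.2,0,0],[0,0,0]], angular=[[0,0,0],[0,0,0],[0,0,0]])

```text
clock: 17.9
position: [0.465, -0.2117, 0.1391]
ee_rot: [-1.507, -2.756, 0.0]
force: [-2.7, 4.1, 3.3]
width: 0.004
gripper_force: 2.1
```

```bash
python3 st.py
```

```text
17.9 0.0038301409575174673 clamp xy [-0.0004 -0.0611] 0.1391 F clamp [-0.   4.9] 3.3
```

carry_out(claw=[0,0], delta_pos=[[-0.2,0,0],[0,0,0]], angular=[[0,0,0],[0,0,0]])

```text
clock: 18.1
position: [0.4654, -0.2123, 0.1391]
ee_rot: [-1.505, -2.755, -0.0]
force: [-4.5, 6.6, 4.3]
width: 0.001
gripper_force: 4.1
```

```bash
python3 st.py
```

```text
18.1 0.0007868629972948214 clamp xy [-0.0004 -0.0619] 0.1391 F clamp [-0.2  8. ] 4.3
```

The hard stop lies at TCP y ≈ −61 mm. I release the trigger and make pull 2.

carry_out(claw=[0,0,0,0,0,0], delta_pos=[[1,0,0],[1,0,0],[1,0,0],[0.5,0,0],[0,0,0],[0,0,0]], angular=[[0,0,0],[0,0,0],[0,0,0],[0,0,0],[0,0,0],[0,0,0]])

```text
clock: 18.7
position: [0.4476, -0.1843, 0.1395]
ee_rot: [1.507, 2.755, -0.0]
force: [0.3, -0.2, -0.4]
width: 0.003
gripper_force: 0.0
```

```bash
python3 st.py
```

```text
18.7 0.0031060676346851886 clamp xy [-0.0004 -0.0287] 0.1395 F clamp [ 0.1 -0.4] -0.4
```

carry_out(claw=[0,0,0,0,0,0,0], delta_pos=[[-0.6,0,0],[-0.6,0,0],[-0.6,0,0],[-0.6,0,0],[-0.6,0,0],[-0.25,0,0],[0,0,0]], angular=[[0,0,0],[0,0,0],[0,0,0],[0,0,0],[0,0,0],[0,0,0],[0,0,0]])

```text
clock: 19.4
position: [0.4649, -0.2115, 0.1391]
ee_rot: [-1.508, -2.756, -0.0]
force: [-2.3, 2.0, 2.6]
width: 0.006
gripper_force: 2.0
```

```bash
python3 st.py
```

```text
19.4 0.005930712275186837 clamp xy [-0.0004 -0.0608] 0.1391 F clamp [-0.9  2.9] 2.6
```

carry_out(claw=[0,0,0,0,0,0,0,0,0,0,0], delta_pos=[[1,0,0],[1,0,0],[1,0,0],[0.25,0,0],[0,0,0],[-0.6,0,0],[-0.6,0,0],[-0.6,0,0],[-0.6,0,0],[-0.4,0,0],[0,0,0]], angular=[[0,0,0],[0,0,0],[0,0,0],[0,0,0],[0,0,0],[0,0,0],[0,0,0],[0,0,0],[0,0,0],[0,0,0],[0,0,0]])

```text
clock: 20.5
position: [0.4625, -0.2078, 0.1391]
ee_rot: [-1.508, -2.755, -0.001]
force: [-3.0, 3.4, 3.0]
width: 0.008
gripper_force: 2.4
```

```bash
python3 st.py
```

```text
20.5 0.00758260223901956 clamp xy [-0.0004 -0.0565] 0.1391 F clamp [-0.7  4.5] 3.0
```

carry_out(claw=[0,0,0], delta_pos=[[-0.3,0,0],[-0.15,0,0],[0,0,0]], angular=[[0,0,0],[0,0,0],[0,0,0]])

```text
clock: 20.8
position: [0.4645, -0.2109, 0.1391]
ee_rot: [-1.507, -2.755, -0.0]
force: [-3.1, 4.8, 4.5]
width: 0.003
gripper_force: 3.0
```

```bash
python3 st.py
```

```text
20.8 0.0028766270864214877 clamp xy [-0.0004 -0.0602] 0.1391 F clamp [-0.   5.7] 4.5
```

carry_out(claw=[0,0,0,0,0,0,0,0,0], delta_pos=[[1,0,0],[1,0,0],[1,0,0],[0.25,0,0],[0,0,0],[-0.6,0,0],[-0.6,0,0],[-0.6,0,0],[0,0,0]], angular=[[0,0,0],[0,0,0],[0,0,0],[0,0,0],[0,0,0],[0,0,0],[0,0,0],[0,0,0],[0,0,0]])

```text
clock: 21.7
position: [0.4572, -0.1992, 0.1391]
ee_rot: [-1.508, -2.755, -0.001]
force: [-3.2, 5.6, 4.8]
width: 0.007
gripper_force: 3.0
```

```bash
python3 st.py
```

```text
21.7 0.0073727323181033005 clamp xy [-0.0003 -0.0464] 0.1391 F clamp [0.3 6.5] 4.8
```

carry_out(claw=[0,0,0], delta_pos=[[-0.4,0,0],[-0.4,0,0],[0,0,0]], angular=[[0,0,0],[0,0,0],[0,0,0]])

```text
clock: 22.0
position: [0.4614, -0.2058, 0.1391]
ee_rot: [-1.507, -2.755, -0.001]
force: [-3.6, 4.8, 4.2]
width: 0.004
gripper_force: 2.8
```

```bash
python3 st.py
```

```text
22.0 0.0036499779862199386 clamp xy [-0.0003 -0.0542] 0.1391 F clamp [-0.5  6. ] 4.2
```

carry_out(claw=[0,0,0], delta_pos=[[-0.3,0,0],[-0.15,0,0],[0,0,0]], angular=[[0,0,0],[0,0,0],[0,0,0]])

```text
clock: 22.3
position: [0.4637, -0.2095, 0.1391]
ee_rot: [-1.507, -2.755, -0.001]
force: [-2.9, 5.2, 4.6]
width: 0.003
gripper_force: 2.9
```

```bash
python3 st.py
```

```text
22.3 0.0034654902472197693 clamp xy [-0.0003 -0.0585] 0.1391 F clamp [0.3 5.9] 4.6
```

carry_out(claw=[0,0,0], delta_pos=[[-0.15,0,0],[0,0,0],[0,0,0]], angular=[[0,0,0],[0,0,0],[0,0,0]])

```text
clock: 22.6
position: [0.4644, -0.2106, 0.1391]
ee_rot: [-1.507, -2.755, -0.001]
force: [-3.3, 4.6, 4.0]
width: 0.003
gripper_force: 2.9
```

```bash
python3 st.py
```

```text
22.6 0.003206137989390056 clamp xy [-0.0003 -0.0598] 0.1391 F clamp [-0.4  5.6] 4.0
```

Pull 5, in small steps.

carry_out(claw=[0,0,0,0,0,0,0,0,0], delta_pos=[[1,0,0],[1,0,0],[1,0,0],[0.2,0,0],[0,0,0],[-0.5,0,0],[-0.5,0,0],[-0.2,0,0],[0,0,0]], angular=[[0,0,0],[0,0,0],[0,0,0],[0,0,0],[0,0,0],[0,0,0],[0,0,0],[0,0,0],[0,0,0]])

```text
clock: 23.5
position: [0.4536, -0.1936, 0.1391]
ee_rot: [-1.507, -2.755, -0.001]
force: [-4.7, 4.8, 3.7]
width: 0.007
gripper_force: 3.0
```

```bash
echo 'print("norm",np.linalg.norm(s["force"]).round(1))'>>st.py; python3 st.py
```

```text
23.5 0.007011764834194142 clamp xy [-0.0004 -0.0397] 0.1391 F clamp [-1.3  6.6] 3.7
norm 7.7
```

carry_out(claw=[0,0], delta_pos=[[-0.2,0,0],[0,0,0]], angular=[[0,0,0],[0,0,0]])

```text
clock: 23.7
position: [0.4545, -0.195, 0.1391]
ee_rot: [-1.506, -2.755, -0.001]
force: [-4.3, 6.9, 4.9]
width: 0.01
gripper_force: 3.6
```

```bash
python3 st.py
```

```text
23.7 0.009771759022439732 clamp xy [-0.0003 -0.0413] 0.1391 F clamp [0.1 8.1] 4.9
norm 9.5
```

carry_out(claw=[0,0], delta_pos=[[-0.15,0,0],[0,0,0]], angular=[[0,0,0],[0,0,0]])

```text
clock: 23.9
position: [0.4552, -0.1962, 0.1391]
ee_rot: [-1.506, -2.755, -0.001]
force: [-4.8, 6.4, 5.0]
width: 0.002
gripper_force: 3.7
```

```bash
python3 st.py
```

```text
23.9 0.0024334531665065008 clamp xy [-0.0003 -0.0428] 0.1391 F clamp [-0.7  8. ] 5.0
norm 9.4
```

carry_out(claw=[0,0], delta_pos=[[-0.1,0,0],[0,0,0]], angular=[[0,0,0],[0,0,0]])

```text
clock: 24.1
position: [0.4557, -0.197, 0.1391]
ee_rot: [-1.506, -2.755, -0.001]
force: [-3.9, 5.4, 5.0]
width: 0.005
gripper_force: 3.7
```

```bash
python3 st.py
```

```text
24.1 0.005073904152716266 clamp xy [-0.0003 -0.0437] 0.1391 F clamp [-0.4  6.6] 5.0
norm 8.3
```

Still sliding at a plateau.

carry_out(claw=[0,0], delta_pos=[[-0.1,0,0],[0,0,0]], angular=[[0,0,0],[0,0,0]])

```text
clock: 24.3
position: [0.4563, -0.1978, 0.1391]
ee_rot: [-1.506, -2.755, -0.001]
force: [-3.3, 6.2, 5.7]
width: 0.008
gripper_force: 3.7
```

```bash
python3 st.py
```

```text
24.3 0.007923458911635749 clamp xy [-0.0003 -0.0447] 0.1391 F clamp [0.5 7. ] 5.7
norm 9.1
```

carry_out(claw=[0,0], delta_pos=[[-0.1,0,0],[0,0,0]], angular=[[0,0,0],[0,0,0]])

```text
clock: 24.5
position: [0.4569, -0.1987, 0.1391]
ee_rot: [-1.506, -2.755, -0.001]
force: [-4.2, 6.0, 5.7]
width: 0.005
gripper_force: 3.7
```

```bash
python3 st.py
```

```text
24.5 0.005335968229289677 clamp xy [-0.0003 -0.0457] 0.1391 F clamp [-0.4  7.3] 5.7
norm 9.3
```

carry_out(claw=[0,0], delta_pos=[[-0.1,0,0],[0,0,0]], angular=[[0,0,0],[0,0,0]])

```text
clock: 24.7
position: [0.4574, -0.1995, 0.1391]
ee_rot: [-1.506, -2.755, -0.001]
force: [-4.0, 7.0, 5.5]
width: 0.007
gripper_force: 3.6
```

```bash
python3 st.py
```

```text
24.7 0.006703575706884919 clamp xy [-0.0003 -0.0467] 0.1391 F clamp [0.4 8. ] 5.5
norm 9.7
```

carry_out(claw=[0,0], delta_pos=[[-0.05,0,0],[0,0,0]], angular=[[0,0,0],[0,0,0]])

```text
clock: 24.9
position: [0.4577, -0.1999, 0.1391]
ee_rot: [-1.506, -2.755, -0.001]
force: [-3.8, 5.5, 5.4]
width: 0.005
gripper_force: 3.6
```

```bash
python3 st.py
```

```text
24.9 0.004757271135109485 clamp xy [-0.0003 -0.0472] 0.1391 F clamp [-0.3  6.7] 5.4
norm 8.5
```

carry_out(claw=[0,0,0], delta_pos=[[-0.1,0,0],[-0.05,0,0],[0,0,0]], angular=[[0,0,0],[0,0,0],[0,0,0]])

```text
clock: 25.2
position: [0.4583, -0.2009, 0.1391]
ee_rot: [-1.506, -2.754, -0.001]
force: [-5.1, 7.4, 7.1]
width: 0.004
gripper_force: 4.4
```

```bash
python3 st.py
```

```text
25.2 0.003519257570532719 clamp xy [-0.0003 -0.0483] 0.1391 F clamp [-0.3  9. ] 7.1
norm 11.5
```

carry_out(claw=[0,0], delta_pos=[[-0.1,0,0],[0,0,0]], angular=[[0,0,0],[0,0,0]])

```text
clock: 25.4
position: [0.4586, -0.2015, 0.1391]
ee_rot: [-1.505, -2.754, -0.001]
force: [-6.0, 7.5, 7.9]
width: 0.003
gripper_force: 5.0
```

```bash
python3 st.py
```

```text
25.4 0.002625322977321196 clamp xy [-0.0003 -0.0491] 0.1391 F clamp [-1.1  9.6] 7.9
norm 12.5
```

carry_out(claw=[0,0,0], delta_pos=[[-0.08,0,0],[0,0,0],[0,0,0]], angular=[[0,0,0],[0,0,0],[0,0,0]])

```text
clock: 25.7
position: [0.4589, -0.2019, 0.139]
ee_rot: [-1.505, -2.754, -0.001]
force: [-6.5, 8.6, 7.9]
width: 0.007
gripper_force: 5.3
```

```bash
python3 st.py
```

```text
25.7 0.007209598318971516 clamp xy [-0.0003 -0.0496] 0.139 F clamp [-0.9 10.8] 7.9
norm 13.4
```

carry_out(claw=[0,0,0], delta_pos=[[-0.05,0,0],[0,0,0],[0,0,0]], angular=[[0,0,0],[0,0,0],[0,0,0]])

```text
clock: 26.0
position: [0.4591, -0.2022, 0.1391]
ee_rot: [-1.504, -2.754, -0.001]
force: [-7.0, 10.0, 8.6]
width: 0.007
gripper_force: 5.6
```

```bash
python3 st.py
```

```text
26.0 0.006509369990044522 clamp xy [-0.0003 -0.0499] 0.1391 F clamp [-0.6 12.2] 8.6
norm 14.9
```

Stiff at 14.9 N, so the front is home. I let the trigger go, rise, and move over the button.

carry_out(claw=[0,0,0,0,0,0,0,0,0,0,0,0,0], delta_pos=[[0.8,0,0],[0.8,0,0],[0.8,0,0],[0,0,0],[0,0,-2],[0,0,-2],[0,0,-2],[-1.6,0,0],[-1.6,0,0],[-1.6,0,0],[-1.6,0,0],[-1.2,0,0],[0,0,0]], angular=[[0,0,0],[0,0,0],[0,0,0],[0,0,0],[0,0,0],[0,0,0],[0,0,0],[0,0,0],[0,0,0],[0,0,0],[0,0,0],[0,0,0],[0,0,0]])

```text
clock: 27.3
position: [0.4885, -0.2499, 0.1981]
ee_rot: [-1.51, -2.754, 0.0]
force: [-0.1, 0.1, -1.1]
width: 0.007
gripper_force: 0.0
```

```bash
python3 st.py; python3 - <<'E'
from h import *
im=arm.get_image("scene")
for r in arm.place_of("release_top",im)[:1]: print(r["conf"],px(r["centre"]),onz(im,px(r["centre"]),.1755))
w=arm.get_image("wrist"); o=np.array([.4326,-.1599]);a=np.radians(32.4); g=frame(o,a)
S=cv2.resize(im["frame"][110:230,170:310,::-1],(400,343),interpolation=cv2.INTER_CUBIC)
I=w["frame"][:,:,::-1].copy()
box(I,w,g,-.038,.038,.0146+.012,.1146,.052,(255,0,255),np.zeros(2),1)
cv2.imwrite("pics/w7.png",np.hstack([I[:343,56:456],S]))
E
```

```text
27.3 0.006546863119983515 clamp xy [-0.001  -0.1059] 0.1981 F clamp [-0.1  0.2] -1.1
norm 1.1
0.6 [254.4128 184.896 ] [ 0.38147042 -0.3499811   0.1755    ]
```

View pics/w7.png

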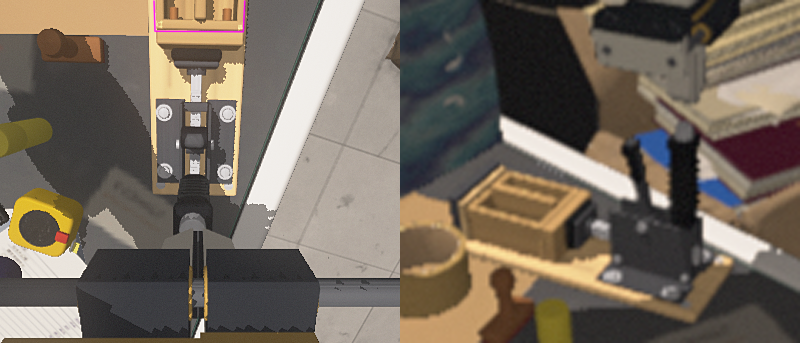

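The front is closed against the tray and the jaw is out. The fingers are over the button (685,130). Pressing it.

carry_out(claw=[0,0,0,0,0,0], delta_pos=[[0,0,1],[0,0,0.8],[0,0,0.5],[0,0,0.4],[0,0,0.2],[0,0,0]], angular=[[0,0,0],[0,0,0],[0,0,0],[0,0,0],[0,0,0],[0,0,0]])

```text
clock: 28.05
position: [0.4876, -0.2473, 0.17]
ee_rot: [-1.506, -2.755, 0.0]
force: [-3.5, 1.4, 5.1]
width: 0.002
gripper_force: 3.0
```

```bash
python3 st.py
```

```text
28.05 0.002352442083043811 clamp xy [-0.0004 -0.1032] 0.17 F clamp [-2.2  3.1] 5.1
norm 6.4
```

Pressing a little further, holding, then rising.

carry_out(claw=[0,0,0,0,0,0,0,0], delta_pos=[[0,0,0.15],[0,0,0.05],[0,0,0],[0,0,0],[0,0,0],[0,0,0],[0,0,0],[0,0,0]], angular=[[0,0,0],[0,0,0],[0,0,0],[0,0,0],[0,0,0],[0,0,0],[0,0,0],[0,0,0]])

```text
clock: 28.85
position: [0.4877, -0.2474, 0.1684]
ee_rot: [-1.507, -2.756, 0.0]
force: [-4.5, 1.7, 6.1]
width: 0.002
gripper_force: 3.2
```

```bash
python3 st.py
```

```text
28.85 0.002165655693659673 clamp xy [-0.0003 -0.1034] 0.1684 F clamp [-2.9  3.8] 6.1
norm 7.8
```

carry_out(claw=[0,0,0,0,0,0,0], delta_pos=[[0,0,-1],[0,0,-2],[0,0,-2],[0,0,-2],[0,0,-1],[0,0,0],[0,0,0]], angular=[[0,0,0],[0,0,0],[0,0,0],[0,0,0],[0,0,0],[0,0,0],[0,0,0]])

```text
clock: 29.55
position: [0.4879, -0.2478, 0.2477]
ee_rot: [-1.507, -2.756, 0.0]
force: [-0.5, 0.8, -0.5]
width: 0.006
gripper_force: 0.0
```

```bash
python3 st.py; python3 - <<'E'
from h import *
im=arm.get_image("scene"); w=arm.get_image("wrist")
S=cv2.resize(im["frame"][110:230,170:310,::-1],(400,343),interpolation=cv2.INTER_CUBIC)
cv2.imwrite("pics/w8.png",np.hstack([w["frame"][:343,56:456,::-1],S]))
E
```

```text
29.55 0.0060522176257384866 clamp xy [-0.0004 -0.1038] 0.2477 F clamp [0. 1.] -0.5
norm 1.1
```

View pics/w8.png

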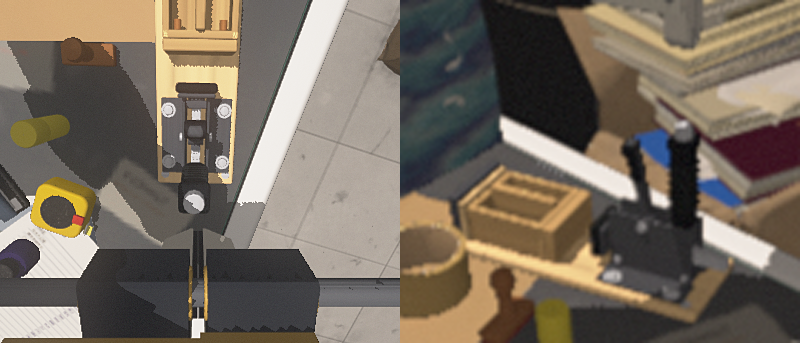

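The jaw has sprung back (wrist view, 198,88), and the front is closed on the tray, which stands against the stop. Handing in.

```bash
python3 -c "
from cell import arm
print(arm.sign_off())"
```

```text
the job is handed in; nothing more can be done
None
```

The job is handed in with no verdict returned: in the last picture the tray stands flat in the clamp with its front pressed home and the jaw sprung back, the bystanders looked unmoved, and I viewed 11 pictures against the limit of 10.

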